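# Put a tray of teapot knobs into the damp box

## Task

Swing the damp box's lid up and over, past upright, so that it stays open on its own. Draw the tray of clay knobs right out from under the shelf and let it stand on the bench, then take it up again (the end grip is for pulling, the middle rib for lifting), carry it level and lower it gently onto the tray in the box until all four pins are fully home in the sockets. Keep the knobs standing on their trays, leave the other things on the bench where they are, and leave the lid open.

Things in the scene. Friction and masses are not known exactly. Their poses are not given: they have to be found in the camera images.
- lid (a joint): angle of the damp box's lid about its hinge (rad): 0 shut, 1.57 upright, 1.85 the stop where it leans back open. A clear panel with blue edges, 155 mm from hinge to front edge, 268 mm wide, 0.3 kg; it turns freely: under about 1.5 rad it falls shut, past about 1.6 rad it falls on to the stop and stays
- lid_hinge (a point): point fixed to the damp box, on the lid's hinge line at the middle of the box's back top edge, 145 mm above the bench, at the height of the box's rim. Axes: x from the front of the box to the back (away from the robot), y along the hinge, z up
- lid_bar (a point): middle of the lid's pull bar: a blue round bar 10 mm thick, 90 mm long along the hinge direction, on two posts at its ends; shut, it stands with its centre 44 mm above the hinge line and 139 mm in front of it, 38 mm above the lid's top face. It turns with the lid (axes: those of lid_hinge when shut)
- box: white plastic damp box, fixed to the bench, outside 155 mm (x) by 262 mm (y), 145 mm high, walls 5 mm, with a plaster slab on its floor whose top is 16 mm above the bench. Origin: centre of its underside; x towards the hinge side at the back, z up
- tray_mid (a point): the tray to be stored, loose, 0.25 to 0.46 kg, standing on its pins, partly under the shelf: plywood deck 170 mm (x) by 115 mm (y), deck top 48 mm above the pin tips, low rim to 52 mm. Same either way round. The point is its centre, half-way up, 39 mm above the pin tips; z up. Clay knobs stand on it near the corners
- tray_grip (a point): the same tray's front end grip, at first sticking out from under the shelf towards the robot: a wooden block that juts out level from the deck's end, 26 mm long (x), 22 mm wide (y), 16 mm high; its centre, 98 mm from the tray's centre (at its -x end) and 46 mm above the pin tips. A like one at the +x end
- tray_rib (a point): the same tray's carrying rib, an upright wooden plate across the middle of the deck: 12 mm thick (x), 60 mm long (y), 30 mm high, from the deck up to 78 mm above the pin tips. The point is on its middle, 63 mm above the pin tips
- tray_pin (a point): tip of one of the same tray's four round steel corner pins (at x = +-73, y = +-45.5 mm from the centre): 9 mm thick, 10 mm long, the last 5 mm tapered to 4 mm, below legs of 18 mm diameter. Above each pin, in the deck's corner, is a blue socket block 24 mm square, its top 52 mm above the pin tips
- low_socket (a point): mouth of one of the four sockets of the tray in the damp box: a round hole 12 mm wide and 12 mm deep in a blue block, at x = +-73, y = +-45.5 mm from that tray's centre, 52 mm above its pin tips
- low_mid (a point): the tray already standing in the damp box, loose, of the same make and size, its long side along the box's long side; the point is its centre, 39 mm above its pin tips. A tray seated on it stands 42 mm higher
- shelf_edge (a point): middle of the front edge of the riser shelf's board, at its underside, 104 mm above the bench. Axes: x straight back under the shelf, y along the edge, z up
- rack: riser shelf fixed at the back of the bench: a plywood board 16 mm thick, 270 mm wide (y), 190 mm deep, on two end panels with 238 mm clear between them. Clay pots stand on it, 75 mm and more behind its front edge, up to 105 mm high over the board. Origin: on the bench, 120 mm in front of the board's front edge; axes as shelf_edge
- knob1_mid (a point): centre of a small clay teapot knob, 25 mm wide, 25 mm high, 20 g, standing loose on the deck of the tray to be stored; z up
- knob2_mid (a point): centre of a small clay teapot knob, 25 mm wide, 25 mm high, 20 g, standing loose on the deck of the tray to be stored; z up
- knob3_mid (a point): centre of a small clay teapot knob, 25 mm wide, 25 mm high, 20 g, standing loose on the deck of the tray to be stored; z up
- knob4_mid (a point): centre of a small clay teapot knob, 25 mm wide, 25 mm high, 20 g, standing loose on the deck of the tray in the damp box; z up
- knob5_mid (a point): centre of a small clay teapot knob, 25 mm wide, 25 mm high, 20 g, standing loose on the deck of the tray in the damp box; z up
- teapot1_mid (a point): teapot about 110 mm wide and 120 mm high on the bench behind the damp box, a bystander; the point is in its body, 43 mm up
- teapot2_mid (a point): another such teapot, a bystander; the point is 41 mm up
- sponge_mid (a point): yellow sponge 85 x 55 x 28 mm lying near the front of the bench, a bystander; its centre
- brush: paint brush lying near the front of the bench, a bystander
- dish_mid (a point): small clay cup 72 mm wide, 50 mm high, near the front of the bench, a bystander; its centre

How it is judged:
By the outcome, as a careful person would: the job done as asked, in the order asked, and still so for the second after the job is handed in, with the robot touching nothing.
It also fails if it takes over 72 s, if anything falls off the work surface, if the arm or the gripper's body presses on something with over 40 N, if the wrist force passes 120 N, or if a joint passes its speed limit or range.

## Robot

A 6-joint arm with a two-finger parallel gripper is mounted at the origin on the work surface. World frame = base frame: x ahead of the robot, y to its left, z up, the work surface at z = 0. Lengths are in m, angles in rad, forces in N, time in s.
With the tool pointing down it reaches from about 0.3 to 0.775 m from the base axis. Payload 14.6 kg.
Tool frame: the origin (TCP) lies midway between the tips of the shut fingers; the grasp point (between the pads) lies 19 mm behind it (ctrl.grip_depth is the z of the grasp point in the tool frame, in m); z points along the fingers, y is the line along which they close (so a half turn about z gives the same grasp; the last joint's range is limited). The gripper opens to 94 mm and grips with 3 to 60 N. Pads are 16 mm wide; open, the fingers measure 119 mm over their backs; the gripper's body (75 mm by 177 mm) begins 78 mm behind the grasp point.
Start: joints at [1.134, 0.3, 1.521, -0, 1.321, -0.067], TCP at [0.199, 0.513, 0.205] pointing down, gripper open.
Joint ranges: [-3.03, 3.03], [-0.79, 2.21], [0.23, 2.52], [-1.04, 4.18], [0, 3.07], [-2.55, 2.55]. Speed limits (rad/s): [2.22, 2.22, 2.57, 3.14, 3.14, 3.14].

## Interface

Orientations are given as [roll, pitch, yaw] about the fixed x, y, z axes, in that order (R = Rz(yaw) Ry(pitch) Rx(roll)).
In Python, from station import ctrl gives the robot as it stands. The module is installed in compiled form; this text tells all that it offers.
- The arm moves only by the tool carry_out, never from a script. Its argument "commands" is a list of rows, each a list of 3 entries, a list of its own where there are three numbers: the closure, from 0 (fully open) to 1 (shut), then the shift along the tool's x, y, z in mm, then the turn, a rotation vector about the tool's x, y, z in rad. In form: [[gripper, [tx, ty, tz], [wx, wy, wz]], ...]. A call has 1 to 10 rows; each row shifts and turns the commanded pose from where the row before left it, along the tool's axes as they then stand; what a row does not reach is not made up. A row lasts 1/8 s, in which the tool goes at most 62.5 mm and 10.7 degrees, less where a joint would pass 70% of its speed; a pose out of reach is approached as far as the arm can. A call with a gripper value outside its range is refused whole. The fingers move at their own pace and stop on an object; "squeeze" is the grip in N (left out, the last holds). Time passes only in rows, so rows that do not move let the fingers close. It gives the time, the measured TCP pose, the force, the opening and the grip force at its end, in the units of the state.
- ctrl.get_obs(): the state, without advancing time (a new reading comes with each control period).
- ctrl.camera(name): name is "scene" or "top"; returns a dict with "img" (384x512x3 uint8, blue, green, red), "camera_matrix" (3x3 intrinsics, pixels), "rvec" (rotation vector, rad) and "tvec" (3), from world to camera coordinates, as OpenCV has them. Camera axes: x right, y down, z forward; pixel columns grow to the right and rows downward; lengths in m; the calibration is good to about 2 mm. A picture is of the moment at which its call begins. There is no depth.
- ctrl.hand_in(): hands the job in; it is judged then, once.
Trained networks look in the newest picture that a camera, given by its name, has taken for a name from the list of things; names that differ only in an ending like _2 or _b are one class to them, and where a whole thing is asked for, a point or a joint stands for the part that bears it (a point fixed in the world has none). Each returns a list of dicts, best first, with "score" (0 to 1); they miss things now and then, are a little off and sometimes report something else, mostly with a low value. They report only what shows in the picture. A call takes as long as a camera call.
- ctrl.outline_of(thing, camera): "region" (384x512 bool, what is visible of it).
- ctrl.place_of(thing, camera): "at" ([x, y, z] in m, in world coordinates, good to about 4 mm: a listed point, or the origin of a listed thing).
The state is a dict: "time_s": time; "qpos": joint angles; "joint_vel": joint speeds; "tau": joint torques, N m; "ee_pos": TCP position; "eef_rot": TCP orientation; "force": force on the tool from outside, world axes, zero at the start; "moment": the same for the moment, N m; "grip_width": finger opening in m; "grip_force": force on a finger pad.
Only numpy, scipy, OpenCV 4.12 (cv2) and the standard library are available. Lean on these libraries where they do the work, as an engineer would, in place of code of your own. Each camera call takes 0.05 s, during which the arm holds its last target. There are 200 camera calls.

## Working session

There is one attempt and no reset: what is moved stays moved. The work goes in short steps, Python scripts to look and compute and a tool call to move; the robot and the scene stay as the last step left them, time stands still between calls to the robot, and variables do not carry over. Pictures are saved under pics/ and viewed, at most 12 in all, crops included, and the job is handed in when it is done.

Besides the shell and the picture viewer there is one more tool, called after ">>>" as name([rows], argument=value, ...), one row to a line, values as JSON. carry_out: Moves the arm, as the interface text tells. Its arguments: {"type":"object","properties":{"commands":{"type":"array","items":{"type":"array"}},"squeeze":{"type":"number"}},"required":["commands"]}

```bash
mkdir -p pics
cat > h.py <<'E'
import numpy as np, cv2
from station import ctrl
def pics(tag):
    for c in ("scene","top"):
        cv2.imwrite(f"pics/{tag}_{c}.png", ctrl.camera(c)["img"])
def places(names, cams=("scene","top")):
    for n in names:
        for c in cams:
            try:
                for d in ctrl.place_of(n,c)[:4]: print(n,c,round(d["score"],2),np.round(d["at"],4))
            except Exception as e: print(n,c,e)
def st():
    o=ctrl.get_obs(); 
    for k,v in o.items(): print(k,np.round(v,4))
E
python3 - <<'E'
from h import *
st(); pics("a")
for n in "lid_hinge lid_bar box tray_mid tray_grip tray_rib low_mid low_socket shelf_edge rack knob1_mid knob4_mid teapot1_mid sponge_mid dish_mid brush".split():
    places([n])
a=cv2.imread("pics/a_scene.png");b=cv2.imread("pics/a_top.png")
cv2.imwrite("pics/a.png",cv2.resize(np.vstack([a,b]),(800,1200))[:0] if 0 else np.hstack([cv2.resize(a,(400,300)),cv2.resize(b,(400,300))]))
E
```

```text
time_s 0.0
qpos [ 1.1344  0.3001  1.5211  0.      1.3206 -0.0666]
joint_vel [ 0.001  -0.0003 -0.0029 -0.0008 -0.0002 -0.0003]
tau [-1.51000e-02 -5.16727e+01 -3.41023e+01  5.68000e-02  1.42700e-01
  1.10000e-03]
ee_pos [0.1988 0.5128 0.2053]
eef_rot [-3.1414 -0.      2.7718]
force [ 0.956   0.2151 -0.4008]
moment [ 0.0169  0.0473 -0.0116]
grip_force 1.2557
grip_width 0.094
lid_hinge scene 0.61 [0.7491 0.095  0.043 ]
lid_hinge scene 0.6 [0.6193 0.1945 0.1421]
lid_hinge top 0.56 [0.6239 0.1953 0.1424]
lid_bar scene 0.63 [0.4837 0.2203 0.1907]
lid_bar scene 0.17 [0.6177 0.1954 0.1426]
lid_bar top 0.55 [0.4766 0.2206 0.1843]
box scene 0.19 [0.4836 0.2173 0.1906]
box top 0.89 [ 0.5467  0.2112 -0.0016]
tray_mid top 0.57 [ 0.6869 -0.2729  0.0361]
tray_grip scene 0.59 [ 0.5907 -0.2623  0.048 ]
tray_grip top 0.56 [ 0.5921 -0.259   0.0483]
tray_rib top 0.7 [ 0.681  -0.2697  0.0652]
tray_rib top 0.66 [ 0.6585 -0.2324  0.0657]
tray_rib top 0.43 [ 0.6599 -0.2519  0.1041]
low_mid top 0.18 [ 0.6902 -0.2715  0.0335]
shelf_edge scene 0.98 [ 0.6618 -0.2532  0.1025]
shelf_edge top 0.61 [ 0.6605 -0.2538  0.1055]
knob1_mid top 0.62 [ 0.3657 -0.2876  0.0131]
teapot1_mid scene 0.57 [0.7523 0.0974 0.0458]
teapot1_mid top 0.67 [0.753  0.0925 0.0429]
sponge_mid scene 0.57 [ 0.3679 -0.2887  0.0116]
sponge_mid top 0.74 [ 0.3671 -0.2884  0.0118]
sponge_mid top 0.73 [5.447e-01 2.110e-01 3.000e-04]
dish_mid scene 0.73 [ 0.4089 -0.0121  0.0216]
dish_mid scene 0.4 [0.62   0.1974 0.1445]
dish_mid top 0.91 [ 0.4131 -0.0095  0.0268]
brush scene 0.35 [ 5.392e-01  2.083e-01 -3.000e-04]
brush scene 0.29 [0.7751 0.2508 0.0381]
brush top 0.81 [0.3816 0.2701 0.002 ]
```

View pics/a_scene.png

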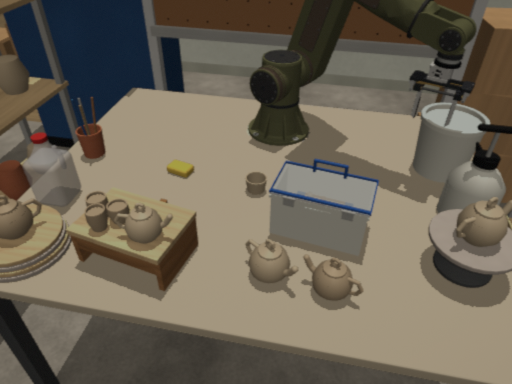

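View pics/a_top.png

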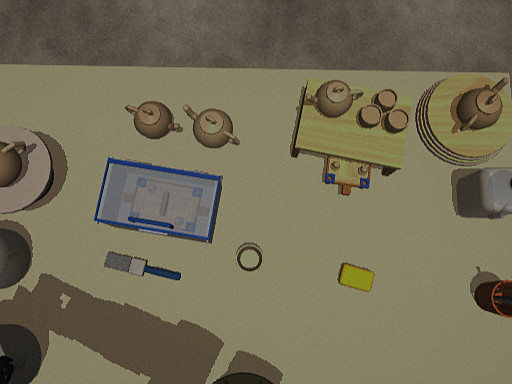

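The scene view shows the shut box with the lid bar near (330,165). In the top view the box is at (110–220,158–240), the tray end with its grip is at (346,188), and the sponge is at (357,277). Next I'll work out the orientations.

```bash
cat >> h.py <<'E'
def unproj(c, uv, z):
    K,rv,t=[np.array(c[k],float) for k in("camera_matrix","rvec","tvec")]
    R=cv2.Rodrigues(rv)[0]; t=t.reshape(3)
    C=-R.T@t; d=R.T@np.linalg.solve(K,np.array([uv[0],uv[1],1.0])); s=(z-C[2])/d[2]
    return (C+s*d)[:2]
def blue(c, box=None):
    im=c["img"]; h=cv2.cvtColor(im,cv2.COLOR_BGR2HSV)
    m=cv2.inRange(h,(100,130,60),(130,255,255))
    if box: 
        k=np.zeros_like(m); x0,y0,x1,y1=box; k[y0:y1,x0:x1]=1; m=m*k
    return m
def blobs(c,box,z,amin=8):
    n,l,s,ce=cv2.connectedComponentsWithStats(blue(c,box))
    for i in range(1,n):
        if s[i,4]>=amin: print(s[i,4],np.round(ce[i],1),s[i,:4],np.round(unproj(c,ce[i],z),4))
E
python3 - <<'E'
from h import *
c=ctrl.camera("top")
print("tray sockets"); blobs(c,(300,150,400,210),0.052)
m=blue(c,(85,140,235,255)); p=cv2.findNonZero(m)
r=cv2.minAreaRect(p); w=[unproj(c,q,0.15) for q in cv2.boxPoints(r)]
print("lid rect",np.round(w,4), [np.round(np.linalg.norm(w[i]-w[i-1]),3) for i in range(4)])
for i in range(2): d=w[i+1]-w[i]; print(np.arctan2(d[1],d[0]))
for n in("rack","tray_mid"):
    for d in ctrl.outline_of(n,"top")[:2]:
        q=cv2.findNonZero(d["region"].astype(np.uint8)); print(n,d["score"],cv2.boundingRect(q),cv2.minAreaRect(q))
im=c["img"]; cv2.imwrite("pics/b.png",np.hstack([cv2.resize(im[140:250,90:230],(0,0),fx=3,fy=3),cv2.resize(im[130:240,285:410],(0,0),fx=3,fy=3)]))
E
```

```text
tray sockets
59 [329.9 177.9] [326 173   9  10] [ 0.6184 -0.2178]
64 [364.4 182.7] [360 178  10  10] [ 0.6069 -0.308 ]
lid rect [[0.487  0.3584]
 [0.6416 0.3444]
 [0.5985 0.0639]
 [0.4458 0.0847]] [np.float64(0.277), np.float64(0.155), np.float64(0.284), np.float64(0.154)]
-0.09070815773858013
-1.7231886503407137
rack 0.74 (94, 158, 127, 81) ((156.99359130859375, 197.0395050048828), (118.29259490966797, 66.50957489013672), 9.211027145385742)
rack 0.6 (292, 78, 120, 98) ((353.1153869628906, 124.42306518554688), (110.60951232910156, 86.6833267211914), 11.309932708740234)
tray_mid 0.82 (324, 156, 47, 39) ((347.1527099609375, 176.36622619628906), (45.54107666015625, 36.44325637817383), 8.972625732421875)
tray_mid 0.15 (94, 157, 128, 86) ((158.13067626953125, 198.76858520507812), (120.39116668701172, 69.04889678955078), 9.593133926391602)
```

View pics/b.png

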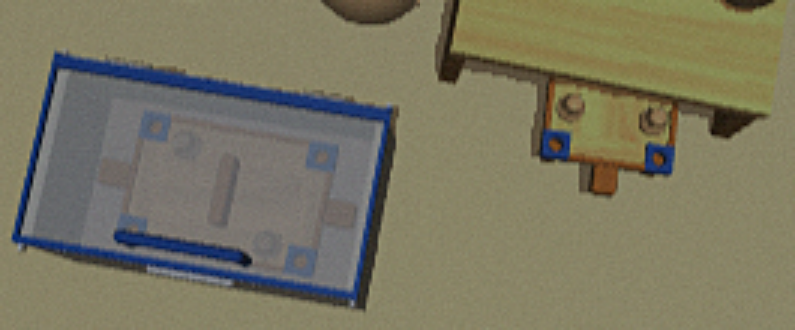

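>>> carry_out([
  [0.3, [-37, -17, -4], [0, 0, 0]],
  [0.3, [-37, -17, -4], [0, 0, 0]],
  [0.3, [-37, -17, -5], [0, 0, 0]],
  [0.3, [-37, -17, -5], [0, 0, 0]],
  [0.3, [-37, -17, -5], [0, 0, 0]],
  [0.3, [-37, -17, -5], [0, 0, 0]],
  [0.3, [-37, -17, -5], [0, 0, 0]],
  [0.3, [-37, -17, -4], [0, 0, 0]],
  [0.3, [-37, -18, -4], [0, 0, 0]],
  [0.3, [-36, -18, -4], [0, 0, 0]],
], squeeze=8)

```text
time_s: 3.1
ee_pos: [0.4815, 0.218, 0.2507]
eef_rot: [3.141, 0.0, 2.772]
force: [0.2, 0.3, -2.6]
grip_width: 0.0658
grip_force: 0.0
```

>>> carry_out([
  [0.5, [0, 0, 0], [0, 0, 0.171]],
  [0.5, [0, 0, 0], [0, 0, 0.171]],
  [0.5, [0, 0, 0], [0, 0, 0.171]],
  [0.5, [0, 0, 0], [0, 0, 0.171]],
  [0.5, [0, 0, 0], [0, 0, 0.172]],
  [0.5, [0, 0, 0], [0, 0, 0.172]],
  [0.5, [0, 0, 0], [0, 0, 0.172]],
  [0.5, [0, 0, 0], [0, 0, 0.172]],
  [0.5, [0, 0, 0], [0, 0, 0]],
])

```text
time_s: 4.22
ee_pos: [0.4807, 0.2191, 0.2505]
eef_rot: [3.142, 0.0, 1.401]
force: [0.5, 0.4, -1.7]
grip_width: 0.0469
grip_force: 0.0
```

```bash
cat >> h.py <<'E'
from scipy.spatial.transform import Rotation as Ro
def go(target, yaw=None):
    o=ctrl.get_obs(); R=Ro.from_euler("xyz",o["eef_rot"]); d=np.array(target)-o["ee_pos"]
    print("tcp",np.round(o["ee_pos"],4),"rpy",np.round(o["eef_rot"],3),"shift mm",np.round(R.inv().apply(d)*1000,1))
    if yaw is not None:
        print("turn",np.round((R.inv()*Ro.from_euler("xyz",[np.pi,0,yaw])).as_rotvec(),3))
E
python3 - <<'E'
from h import *
c=ctrl.camera("top");ctrl.camera("scene")
places(["lid_bar","lid_hinge"]); go([.481,.219,.170],1.40)
o=ctrl.get_obs();print(o["time_s"],o["grip_width"],o["qpos"])
cv2.imwrite("pics/c.png",cv2.resize(ctrl.camera("scene")["img"][100:260,220:420],(800,640))[:600])
E
```

```text
lid_bar scene 0.94 [0.4856 0.2183 0.1895]
lid_bar top 0.94 [0.4792 0.2197 0.1879]
lid_hinge scene 0.57 [0.6181 0.1965 0.1436]
lid_hinge top 0.75 [0.6238 0.1955 0.1442]
tcp [0.4807 0.2191 0.2504] rpy [-3.142  0.     1.402] shift mm [-0.   0.3 80.4]
turn [-0.     0.     0.002]
4.525 0.04717047307745372 [ 3.58325914e-01  2.19479345e-01  1.51704678e+00 -3.31523246e-05
  1.40509817e+00  5.27617618e-01]
```

View pics/c.png

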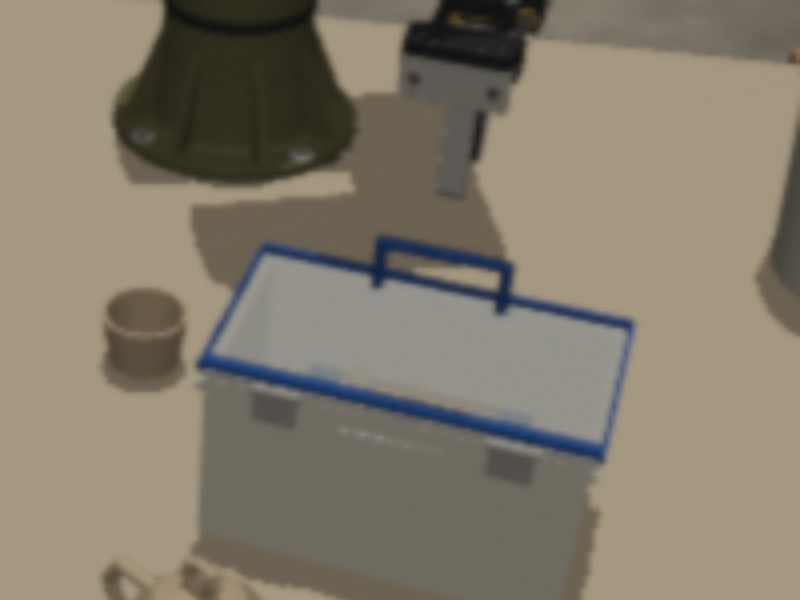

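The fingers hang above the bar, which shows at (445,250) in the crop, and everything lines up. I'll go down and grip.

>>> carry_out([
  [0.5, [0, 0, 20], [0, 0, 0]],
  [0.5, [0, 0, 20], [0, 0, 0]],
  [0.5, [0, 0, 20], [0, 0, 0]],
  [0.5, [0, 0, 14], [0, 0, 0]],
  [0.5, [0, 0, 6], [0, 0, 0]],
  [0.5, [0, 0, 0], [0, 0, 0]],
  [1, [0, 0, 0], [0, 0, 0]],
  [1, [0, 0, 0], [0, 0, 0]],
  [1, [0, 0, 0], [0, 0, 0]],
  [1, [0, 0, 0], [0, 0, 0]],
], squeeze=10)

```text
time_s: 5.82
ee_pos: [0.4822, 0.2188, 0.1708]
eef_rot: [3.137, -0.001, 1.4]
force: [19.8, -2.3, -10.5]
grip_width: 0.0123
grip_force: 10.0
```

Run:
```python
from h import *
st()
# arc rows: tool y (forward) and -z(up) increments
th=np.linspace(0,1.72,25); a=th+np.arctan2(44,139); r=145.8
X=-r*np.cos(a); Z=r*np.sin(a)
for i in range(24): print(i, round(th[i+1],2), np.round([X[i+1]-X[i], -(Z[i+1]-Z[i])],1))
```

```text
time_s 5.825
qpos [ 0.3576  0.2835  1.6255 -0.0017  1.2287  0.5293]
joint_vel [-0.0088  0.0075 -0.0105 -0.0163 -0.0361 -0.0024]
tau [ 6.19260e+00 -5.51121e+01 -2.91656e+01  2.60540e+00  4.95530e+00
  4.25000e-02]
ee_pos [0.4822 0.2188 0.1708]
eef_rot [ 3.1374e+00 -7.0000e-04  1.3997e+00]
force [ 19.7602  -2.2982 -10.53  ]
moment [-0.6252 -3.4101  0.0733]
grip_force 10.0222
grip_width 0.0123
0 0.07 [ 3.5 -9.8]
1 0.14 [ 4.2 -9.6]
2 0.22 [ 4.9 -9.2]
3 0.29 [ 5.5 -8.9]
4 0.36 [ 6.1 -8.4]
5 0.43 [ 6.7 -8. ]
6 0.5 [ 7.3 -7.5]
7 0.57 [ 7.8 -6.9]
8 0.64 [ 8.3 -6.4]
9 0.72 [ 8.7 -5.8]
10 0.79 [ 9.1 -5.1]
11 0.86 [ 9.5 -4.5]
12 0.93 [ 9.7 -3.8]
13 1.0 [10.  -3.1]
14 1.08 [10.2 -2.3]
15 1.15 [10.3 -1.6]
16 1.22 [10.4 -0.9]
17 1.29 [10.4 -0.1]
18 1.36 [10.4  0.6]
19 1.43 [10.4  1.4]
20 1.5 [10.2  2.1]
21 1.58 [10.   2.9]
22 1.65 [9.8 3.6]
23 1.72 [9.5 4.3]
```

>>> carry_out([
  [1, [0, 2, 0], [0, 0, 0]],
  [1, [0, 1, 0], [0, 0, 0]],
  [1, [0, 0, 0], [0, 0, 0]],
])

```text
time_s: 6.2
ee_pos: [0.4838, 0.2185, 0.1706]
eef_rot: [3.141, -0.0, 1.4]
force: [2.3, -0.0, -1.1]
grip_width: 0.0093
grip_force: 10.0
```

>>> carry_out([
  [1, [0, 3.5, -10], [0, 0, 0]],
  [1, [0, 4, -9.5], [0, 0, 0]],
  [1, [0, 5, -9], [0, 0, 0]],
  [1, [0, 5.5, -9], [0, 0, 0]],
])

```text
time_s: 6.7
ee_pos: [0.5012, 0.2157, 0.2087]
eef_rot: [-3.14, -0.0, 1.4]
force: [-3.3, 2.9, -3.2]
grip_width: 0.0097
grip_force: 10.0
```

>>> carry_out([
  [1, [0, 6, -8.5], [0, 0, 0]],
  [1, [0, 6.5, -8], [0, 0, 0]],
  [1, [0, 7.5, -7.5], [0, 0, 0]],
  [1, [0, 8, -7], [0, 0, 0]],
  [1, [0, 8.5, -6.5], [0, 0, 0]],
  [1, [0, 8.5, -6], [0, 0, 0]],
  [1, [0, 9, -5], [0, 0, 0]],
  [1, [0, 9.5, -4.5], [0, 0, 0]],
])

```text
time_s: 7.7
ee_pos: [0.5644, 0.2049, 0.2619]
eef_rot: [3.141, -0.001, 1.4]
force: [-3.5, 2.5, -0.3]
grip_width: 0.0096
grip_force: 10.0
```

>>> carry_out([
  [1, [0, 9.5, -4], [0, 0, 0]],
  [1, [0, 10, -3], [0, 0, 0]],
  [1, [0, 10, -2.5], [0, 0, 0]],
  [1, [0, 10.5, -1.5], [0, 0, 0]],
  [1, [0, 10.5, -1], [0, 0, 0]],
  [1, [0, 10.5, 0], [0, 0, 0]],
  [1, [0, 10.5, 0.5], [0, 0, 0]],
  [1, [0, 10.5, 1.5], [0, 0, 0]],
])

```text
time_s: 8.7
ee_pos: [0.6455, 0.1905, 0.2707]
eef_rot: [-3.142, 0.0, 1.4]
force: [-0.5, 0.9, -1.8]
grip_width: 0.0095
grip_force: 10.0
```

>>> carry_out([
  [1, [0, 10, 2], [0, 0, 0]],
  [1, [0, 10, 3], [0, 0, 0]],
  [1, [0, 10, 3.5], [0, 0, 0]],
  [1, [0, 9.5, 4.5], [0, 0, 0]],
  [1, [0, 0, 0], [0, 0, 0]],
])

```text
time_s: 9.32
ee_pos: [0.6843, 0.1838, 0.2574]
eef_rot: [3.142, 0.0, 1.399]
force: [0.5, 0.6, -2.9]
grip_width: 0.0095
grip_force: 10.0
```

>>> carry_out([
  [1, [0, 8, 4.5], [0, 0, 0]],
  [1, [0, 8, 4.5], [0, 0, 0]],
  [0.72, [0, 0, 0], [0, 0, 0]],
  [0.72, [0, 0, 0], [0, 0, 0]],
  [0.72, [0, 0, 0], [0, 0, 0]],
  [0.72, [0, 0, -15], [0, 0, 0]],
  [0.72, [0, 0, -25], [0, 0, 0]],
  [0.72, [0, 0, -30], [0, 0, 0]],
  [0.72, [0, 0, -30], [0, 0, 0]],
])

```text
time_s: 10.45
ee_pos: [0.6991, 0.1813, 0.3515]
eef_rot: [3.14, -0.001, 1.4]
force: [-0.5, 0.4, -2.8]
grip_width: 0.0261
grip_force: 0.0
```

Run:
```python
from h import *
t=ctrl.camera("top");s=ctrl.camera("scene")
places(["lid_bar","lid_hinge","low_mid","low_socket","knob4_mid","box"])
go([.588+.02*0,-.260,.15],-.127)
o=ctrl.get_obs();print(o["time_s"],o["qpos"])
cv2.imwrite("pics/d.png",np.hstack([cv2.resize(s["img"][60:260,200:420],(400,364)),cv2.resize(t["img"][110:260,80:245],(400,364))]))
```

```text
lid_bar scene 0.68 [0.6999 0.1858 0.27  ]
lid_bar scene 0.46 [ 0.3661 -0.2923  0.01  ]
lid_hinge scene 0.68 [0.6219 0.1965 0.1418]
box scene 0.64 [ 0.5419  0.2104 -0.0007]
box top 0.2 [ 0.6793 -0.2725  0.0665]
box top 0.17 [ 0.5929 -0.2623  0.05  ]
tcp [0.6994 0.1813 0.3488] rpy [-3.141  0.     1.4  ] shift mm [-453.8  -34.7  198.8]
turn [-0.     0.     1.527]
11.15 [2.02916258e-01 7.18684740e-01 5.84382260e-01 1.75511331e-05
 1.83873694e+00 3.73940251e-01]
```

View pics/d.png

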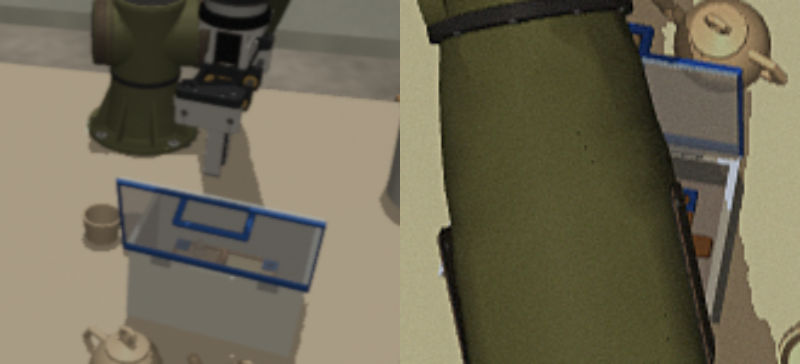

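The lid leans back open (scene crop, panel at (120–325,180–290)). Next I'll move over the end grip.

>>> carry_out([
  [0.4, [-45, -3.5, 0], [0, 0, 0]],
  [0.4, [-45, -3.5, 0], [0, 0, 0]],
  [0.4, [-45, -3.5, 0], [0, 0, 0]],
  [0.4, [-46, -3.5, 0], [0, 0, 0]],
  [0.4, [-46, -3.5, 0], [0, 0, 0]],
  [0.4, [-46, -3.5, 0], [0, 0, 0]],
  [0.4, [-46, -3.5, 0], [0, 0, 0]],
  [0.4, [-45, -3.5, 0], [0, 0, 0]],
  [0.4, [-45, -3.5, 0], [0, 0, 0]],
  [0.4, [-45, -3.5, 0], [0, 0, 0]],
])

```text
time_s: 12.4
ee_pos: [0.5871, -0.2615, 0.3491]
eef_rot: [3.141, 0.0, 1.4]
force: [0.2, -0.6, -1.5]
grip_width: 0.0561
grip_force: 0.0
```

>>> carry_out([
  [0.4, [0, 0, 19], [0, 0, 0.17]],
  [0.4, [0, 0, 19], [0, 0, 0.17]],
  [0.4, [0, 0, 19], [0, 0, 0.17]],
  [0.4, [0, 0, 19], [0, 0, 0.17]],
  [0.4, [0, 0, 19], [0, 0, 0.17]],
  [0.4, [0, 0, 19], [0, 0, 0.17]],
  [0.4, [0, 0, 19], [0, 0, 0.17]],
  [0.4, [0, 0, 19], [0, 0, 0.17]],
  [0.4, [0, 0, 18], [0, 0, 0.167]],
  [0.4, [0, 0, 0], [0, 0, 0]],
])

```text
time_s: 13.65
ee_pos: [0.5872, -0.2599, 0.1779]
eef_rot: [-3.141, 0.002, -0.126]
force: [-0.3, 1.7, -1.3]
grip_width: 0.0567
grip_force: 0.0
```

Run:
```python
from h import *
t=ctrl.camera("top");s=ctrl.camera("scene")
places(["tray_grip","tray_mid","tray_rib","low_mid","low_socket","knob4_mid"])
blobs(t,(90,140,225,250),0.068)
go([.588,-.260,.027],-.127)
o=ctrl.get_obs();print(o["time_s"],o["qpos"],o["grip_width"])
cv2.imwrite("pics/e.png",np.hstack([cv2.resize(s["img"][130:260,80:245],(400,364)),cv2.resize(t["img"][110:260,80:245],(400,364))]))
```

```text
tray_grip scene 0.5 [ 0.5916 -0.2621  0.046 ]
tray_grip top 0.64 [ 0.4113 -0.0101  0.0259]
tray_grip top 0.46 [ 0.5926 -0.2583  0.0494]
low_mid top 0.8 [0.5422 0.2016 0.0535]
low_socket top 0.91 [0.4849 0.144  0.0688]
knob4_mid top 0.58 [0.7536 0.0937 0.0413]
knob4_mid top 0.57 [0.5836 0.2403 0.0774]
knob4_mid top 0.34 [0.5464 0.2034 0.0565]
38 [219.9 154.9] [219 140   2  34] [0.6716 0.0712]
62 [141.2 181.5] [136 177  11  10] [0.5979 0.2716]
64 [196.8 191.6] [192 187  11  10] [0.5736 0.1279]
65 [133.1 216.4] [128 212  11  10] [0.5074 0.2871]
65 [189.4 226.6] [185 222  10  10] [0.4836 0.1433]
tcp [ 0.5877 -0.2602  0.179 ] rpy [ 3.142  0.    -0.127] shift mm [  0.3  -0.2 152. ]
turn [ 0.  0. -0.]
14.35 [-4.73707433e-01  5.28671071e-01  1.26287778e+00 -5.41260612e-05
  1.35007049e+00  1.22412227e+00] 0.05618314824331995
```

View pics/e.png

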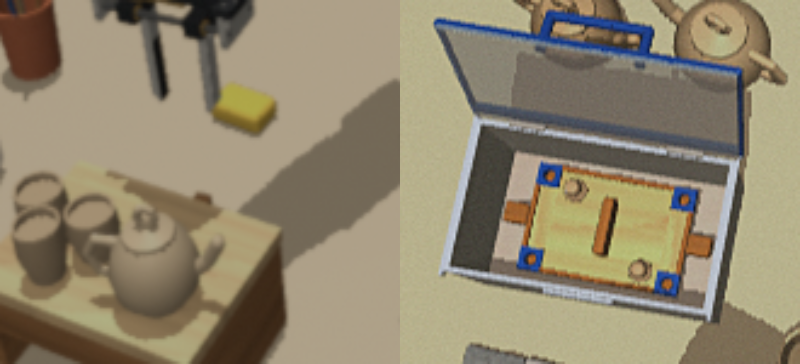

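The low tray's four sockets and two knobs show clearly inside the box, at about (610,230) in the crop. Now down onto the end grip.

>>> carry_out([
  [0.4, [1, 0, 25], [0, 0, 0]],
  [0.4, [1, 0, 30], [0, 0, 0]],
  [0.4, [0, 0, 30], [0, 0, 0]],
  [0.4, [0, 0, 30], [0, 0, 0]],
  [0.4, [0, 0, 22], [0, 0, 0]],
  [0.4, [0, 0, 10], [0, 0, 0]],
  [0.4, [0, 0, 4], [0, 0, 0]],
  [1, [0, 0, 0], [0, 0, 0]],
  [1, [0, 0, 0], [0, 0, 0]],
  [1, [0, 0, 0], [0, 0, 0]],
], squeeze=8)

```text
time_s: 15.6
ee_pos: [0.5899, -0.2605, 0.0285]
eef_rot: [3.141, -0.001, -0.127]
force: [0.3, 0.1, -2.6]
grip_width: 0.0299
grip_force: 0.0
```

>>> carry_out([
  [1, [0, 0, 0], [0, 0, 0]],
  [1, [0, 0, 0], [0, 0, 0]],
])

```text
time_s: 15.85
ee_pos: [0.5898, -0.2604, 0.0283]
eef_rot: [3.141, -0.0, -0.127]
force: [-0.7, 0.0, 0.2]
grip_width: 0.0224
grip_force: 8.0
```

>>> carry_out([
  [1, [0, 0, 0], [0, 0, 0]],
  [1, [-2, 0, 0], [0, 0, 0]],
  [1, [-4, 0, 0], [0, 0, 0]],
  [1, [-6, 0, 0], [0, 0, 0]],
  [1, [-8, 0, 0], [0, 0, 0]],
  [1, [-10, 0, 0], [0, 0, 0]],
  [1, [-10, 0, 0], [0, 0, 0]],
  [1, [-10, 0, 0], [0, 0, 0]],
  [1, [-10, 0, 0], [0, 0, 0]],
  [1, [-10, 0, 0], [0, 0, 0]],
], squeeze=20)

```text
time_s: 17.1
ee_pos: [0.5197, -0.2515, 0.0281]
eef_rot: [3.141, -0.0, -0.127]
force: [4.5, -1.3, 2.9]
grip_width: 0.0219
grip_force: 20.0
```

>>> carry_out([
  [1, [-10, 0, 0], [0, 0, 0]],
  [1, [-10, 0, 0], [0, 0, 0]],
  [1, [-10, 0, 0], [0, 0, 0]],
  [1, [-10, 0, 0], [0, 0, 0]],
  [1, [-10, 0, 0], [0, 0, 0]],
  [1, [-10, 0, 0], [0, 0, 0]],
  [1, [-8, 0, 0], [0, 0, 0]],
  [1, [-6, 0, 0], [0, 0, 0]],
  [1, [-4, 0, 0], [0, 0, 0]],
  [1, [-2, 0, 0], [0, 0, 0]],
])

```text
time_s: 18.35
ee_pos: [0.4408, -0.2414, 0.028]
eef_rot: [3.142, -0.0, -0.127]
force: [5.9, -1.0, 2.8]
grip_width: 0.0216
grip_force: 20.0
```

>>> carry_out([
  [1, [0, 0, 0], [0, 0, 0]],
  [0.6, [0, 0, 0], [0, 0, 0]],
  [0.6, [0, 0, 0], [0, 0, 0]],
  [0.6, [0, 0, 0], [0, 0, 0]],
  [0.6, [0, 0, -15], [0, 0, 0]],
  [0.6, [0, 0, -30], [0, 0, 0]],
  [0.6, [0, 0, -40], [0, 0, 0]],
  [0.6, [0, 0, -40], [0, 0, 0]],
])

```text
time_s: 19.35
ee_pos: [0.4407, -0.2413, 0.1552]
eef_rot: [3.141, -0.0, -0.127]
force: [0.7, -0.1, -2.6]
grip_width: 0.0381
grip_force: 0.0
```

Run:
```python
from h import *
t=ctrl.camera("top");s=ctrl.camera("scene")
places(["tray_grip","tray_mid","tray_rib","knob1_mid","shelf_edge"])
blobs(t,(290,140,420,280),0.052)
go([.537,-.253,.15],1.44)
o=ctrl.get_obs();print(o["time_s"],o["qpos"],o["grip_width"])
cv2.imwrite("pics/f.png",np.hstack([cv2.resize(s["img"][110:260,80:245],(400,364)),cv2.resize(t["img"][130:300,250:420],(400,400))[:364]]))
```

```text
tray_grip scene 0.83 [ 0.4411 -0.2448  0.0448]
tray_mid scene 0.93 [ 0.5396 -0.2597  0.0415]
tray_mid top 0.69 [ 0.5429 -0.2548  0.0342]
tray_rib scene 0.76 [ 0.5412 -0.2533  0.0626]
tray_rib top 0.91 [ 0.5333 -0.2548  0.0623]
knob1_mid scene 0.42 [ 0.5843 -0.2262  0.0615]
knob1_mid top 0.47 [ 0.5809 -0.2266  0.062 ]
shelf_edge top 0.69 [ 0.6573 -0.2539  0.1034]
shelf_edge top 0.68 [0.4962 0.1682 0.078 ]
59 [329.3 179. ] [325 175  10   9] [ 0.6155 -0.2161]
61 [364.  184.1] [359 180  10   9] [ 0.6032 -0.3067]
tcp [ 0.4407 -0.2412  0.1524] rpy [-3.141e+00  1.000e-03 -1.270e-01] shift mm [97.  -0.5  2.3]
turn [-1.000e-03  0.000e+00 -1.567e+00]
19.95 [-5.73734900e-01  2.47260268e-01  1.71733708e+00  2.50421673e-06
  1.17801324e+00  1.12425944e+00] 0.03791674204119349
```

View pics/f.png

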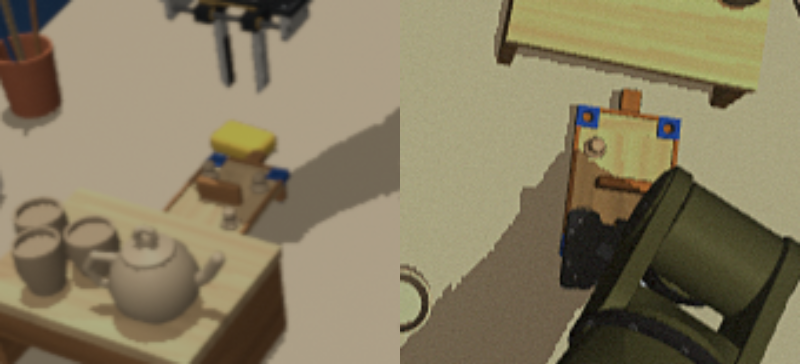

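The tray stands clear of the shelf and the sponge, with its centre near (625,190) in the crop. Next I'll go over the rib and turn a quarter.

>>> carry_out([
  [0.6, [33, 0, -5], [0, 0, 0]],
  [0.6, [33, 0, -5], [0, 0, -0.174]],
  [0.6, [0, 0, 0], [0, 0, -0.174]],
  [0.6, [0, 0, 0], [0, 0, -0.174]],
  [0.6, [0, 0, 0], [0, 0, -0.174]],
  [0.6, [0, 0, 0], [0, 0, -0.174]],
  [0.6, [0, 0, 0], [0, 0, -0.174]],
  [0.6, [0, 0, 0], [0, 0, -0.174]],
  [0.6, [0, 0, 0], [0, 0, -0.174]],
  [0.6, [0, 30, 0], [0, 0, -0.174]],
])

```text
time_s: 21.2
ee_pos: [0.5347, -0.2588, 0.1631]
eef_rot: [-3.141, -0.0, 1.444]
force: [0.3, 0.7, -2.3]
grip_width: 0.0378
grip_force: 0.0
```

Run:
```python
from h import *
t=ctrl.camera("top");s=ctrl.camera("scene")
places(["tray_mid","tray_rib"])
blobs(t,(290,140,420,280),0.052)
go([.538,-.2525,.053],1.438)
o=ctrl.get_obs();print(o["time_s"],o["qpos"],o["grip_width"])
```

```text
tray_mid scene 0.64 [ 0.5399 -0.2593  0.0361]
tray_mid top 0.57 [ 0.5433 -0.2519  0.0331]
tray_rib scene 0.89 [ 0.5414 -0.2546  0.0616]
tray_rib top 0.62 [0.4848 0.1442 0.0702]
tray_rib top 0.6 [ 0.5342 -0.2523  0.0616]
tray_rib top 0.42 [0.377  0.2676 0.0027]
tray_rib top 0.41 [0.4965 0.1675 0.0779]
53 [329.5 179.1] [325 175  10   9] [ 0.6153 -0.2167]
45 [321.9 233.6] [318 230  10   9] [ 0.4722 -0.1949]
tcp [ 0.5344 -0.2586  0.1627] rpy [-3.141 -0.     1.437] shift mm [  6.5   2.8 109.7]
turn [-0.001 -0.    -0.001]
21.5 [-5.12307323e-01  4.32927742e-01  1.44172584e+00 -2.34823109e-05
  1.26757894e+00 -3.78142284e-01] 0.03756950964007852
```

>>> carry_out([
  [0.6, [6.5, 3, 15], [0, 0, 0.007]],
  [0.6, [0, 0, 22], [0, 0, 0]],
  [0.6, [0, 0, 25], [0, 0, 0]],
  [0.6, [0, 0, 22], [0, 0, 0]],
  [0.6, [0, 0, 14], [0, 0, 0]],
  [0.6, [0, 0, 8], [0, 0, 0]],
  [0.6, [0, 0, 3], [0, 0, 0]],
  [0.9, [0, 0, 0], [0, 0, 0]],
  [0.9, [0, 0, 0], [0, 0, 0]],
  [0.9, [0, 0, 0], [0, 0, 0]],
], squeeze=5)

```text
time_s: 22.75
ee_pos: [0.5389, -0.2528, 0.0543]
eef_rot: [3.141, 0.0, 1.432]
force: [-0.0, 0.3, -1.8]
grip_width: 0.0118
grip_force: 5.0
```

>>> carry_out([
  [1, [0, 0, 0], [0, 0, 0]],
  [1, [0, 0, 0], [0, 0, 0]],
])

```text
time_s: 23.0
ee_pos: [0.5389, -0.2528, 0.0543]
eef_rot: [3.141, 0.0, 1.432]
force: [-0.7, 0.4, 0.1]
grip_width: 0.0121
grip_force: 5.0
```

>>> carry_out([
  [1, [0, 0, 0], [0, 0, 0]],
  [1, [0, 0, 0], [0, 0, 0]],
  [1, [0, 0, -1], [0, 0, 0]],
  [1, [0, 0, -3], [0, 0, 0]],
  [1, [0, 0, -5], [0, 0, 0]],
  [1, [0, 0, -7], [0, 0, 0]],
  [1, [0, -2, -9], [0, 0, 0]],
  [1, [0, -4, -11], [0, 0, 0]],
  [1, [0, -4, -12], [0, 0, 0]],
  [1, [0, -4, -12], [0, 0, 0]],
], squeeze=40)

```text
time_s: 24.25
ee_pos: [0.5246, -0.2508, 0.115]
eef_rot: [3.141, 0.0, 1.432]
force: [0.5, 0.3, -6.8]
grip_width: 0.0116
grip_force: 40.0
```

>>> carry_out([
  [1, [0, -4, -13], [0, 0, 0]],
  [1, [0, -2, -13], [0, 0, 0]],
  [1, [0, 0, -13], [0, 0, 0]],
  [1, [0, 0, -13], [0, 0, 0]],
  [1, [0, 0, -13], [0, 0, 0]],
  [1, [0, 0, -13], [0, 0, 0]],
  [1, [0, 0, -13], [0, 0, 0]],
  [1, [0, 0, -12], [0, 0, 0]],
  [1, [0, 0, -10], [0, 0, 0]],
  [1, [0, 0, -6], [0, 0, 0]],
])

```text
time_s: 25.5
ee_pos: [0.519, -0.25, 0.2336]
eef_rot: [3.141, 0.0, 1.432]
force: [-0.8, -0.1, -7.3]
grip_width: 0.0116
grip_force: 40.0
```

Run:
```python
from h import *
s=ctrl.camera("scene"); t=ctrl.camera("top")
places(["tray_mid","low_mid"])
st(); go([.5415,.205,.235],np.pi-.167)
cv2.imwrite("pics/g.png",np.hstack([cv2.resize(s["img"][80:260,80:278],(400,364)),cv2.resize(t["img"][130:300,250:420],(400,400))[:364]]))
```

```text
tray_mid scene 0.92 [ 0.5215 -0.2558  0.2193]
tray_mid top 0.78 [ 0.5226 -0.2493  0.2162]
low_mid top 0.98 [0.5429 0.2045 0.0577]
low_mid top 0.23 [ 0.4127 -0.0067  0.0257]
time_s 25.8
qpos [-0.5124  0.3397  1.4058  0.      1.3969 -0.3734]
joint_vel [ 0.0012  0.0005 -0.0024  0.0001  0.0001  0.0029]
tau [ 4.90000e-03 -5.89958e+01 -3.81266e+01  6.02000e-02  5.33000e-02
 -2.00000e-04]
ee_pos [ 0.5188 -0.2499  0.2325]
eef_rot [-3.1408e+00 -3.0000e-04  1.4318e+00]
force [ 0.9585  0.1742 -7.193 ]
moment [-0.2099  0.0928 -0.0357]
grip_force 39.9932
grip_width 0.0121
tcp [ 0.5188 -0.2499  0.2325] rpy [-3.141 -0.     1.432] shift mm [453.6 -40.6  -2.4]
turn [-0.000e+00 -1.000e-03 -1.543e+00]
```

View pics/g.png

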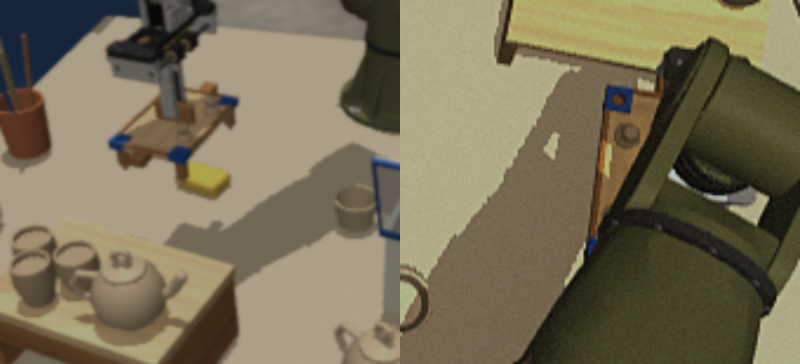

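The tray hangs level with the knobs standing, at about (175,125) in the scene crop. Next is a quarter turn, then the carry to the box.

>>> carry_out([
  [1, [0, 0, 0], [0, 0, -0.04]],
  [1, [0, 0, 0], [0, 0, -0.08]],
  [1, [0, 0, 0], [0, 0, -0.11]],
  [1, [0, 0, 0], [0, 0, -0.12]],
  [1, [0, 0, 0], [0, 0, -0.12]],
  [1, [0, 0, 0], [0, 0, -0.12]],
  [1, [0, 0, 0], [0, 0, -0.12]],
  [1, [0, 0, 0], [0, 0, -0.12]],
  [1, [0, 0, 0], [0, 0, -0.12]],
  [1, [0, 0, 0], [0, 0, -0.12]],
])

```text
time_s: 27.05
ee_pos: [0.5189, -0.2499, 0.2325]
eef_rot: [-3.141, -0.001, 2.506]
force: [0.1, 0.9, -7.0]
grip_width: 0.0121
grip_force: 40.0
```

>>> carry_out([
  [1, [0, 0, 0], [0, 0, -0.12]],
  [1, [0, 0, 0], [0, 0, -0.12]],
  [1, [0, 0, 0], [0, 0, -0.11]],
  [1, [0, 0, 0], [0, 0, -0.08]],
  [1, [0, 4, 0], [0, 0, -0.043]],
  [1, [1, 8, 0], [0, 0, 0]],
  [1, [1.5, 13, 0], [0, 0, 0]],
  [1, [2, 18, 0], [0, 0, 0]],
  [1, [2.5, 20, 0], [0, 0, 0]],
  [1, [2.5, 20, 0], [0, 0, 0]],
])

```text
time_s: 28.3
ee_pos: [0.5236, -0.1649, 0.233]
eef_rot: [3.142, 0.0, 2.975]
force: [-0.5, -0.4, -7.1]
grip_width: 0.0116
grip_force: 40.0
```

>>> carry_out([
  [1, [2.5, 20, 0], [0, 0, 0]],
  [1, [2.5, 20, 0], [0, 0, 0]],
  [1, [2.5, 20, 0], [0, 0, 0]],
  [1, [2.5, 20, 0], [0, 0, 0]],
  [1, [2.5, 20, 0], [0, 0, 0]],
  [1, [2.5, 20, 0], [0, 0, 0]],
  [1, [2.5, 20, 0], [0, 0, 0]],
  [1, [2.5, 20, 0], [0, 0, 0]],
  [1, [2.5, 20, 0], [0, 0, 0]],
  [1, [2, 20, 0], [0, 0, 0]],
])

```text
time_s: 29.55
ee_pos: [0.5325, 0.0361, 0.2329]
eef_rot: [-3.142, 0.0, 2.975]
force: [0.3, 0.3, -6.8]
grip_width: 0.0117
grip_force: 40.0
```

>>> carry_out([
  [1, [2, 20, 0], [0, 0, 0]],
  [1, [2, 20, 0], [0, 0, 0]],
  [1, [2, 20, 0], [0, 0, 0]],
  [1, [2, 20, 0], [0, 0, 0]],
  [1, [2, 20, 0], [0, 0, 0]],
  [1, [2, 18, 0], [0, 0, 0]],
  [1, [2, 14, 0], [0, 0, 0]],
  [1, [1, 9, 0], [0, 0, 0]],
  [1, [0, 4, 0], [0, 0, 0]],
  [1, [0, 0, 0], [0, 0, 0]],
])

```text
time_s: 30.8
ee_pos: [0.5419, 0.1801, 0.2329]
eef_rot: [-3.141, -0.0, 2.975]
force: [-0.8, -0.3, -6.2]
grip_width: 0.012
grip_force: 40.0
```

Run:
```python
from h import *
s=ctrl.camera("scene"); t=ctrl.camera("top")
places(["tray_mid","tray_rib","low_mid"])
o=ctrl.get_obs(); print(o["time_s"],o["force"],o["grip_width"],o["qpos"])
blobs(t,(80,130,240,270),o["ee_pos"][2]-.0013)
go([.5415,.205,.235],np.pi-.167)
cv2.imwrite("pics/h.png",np.hstack([cv2.resize(s["img"][80:260,200:398],(400,364)),cv2.resize(t["img"][110:260,80:245],(400,364))]))
```

```text
tray_mid scene 0.58 [0.544  0.1744 0.2181]
tray_rib scene 0.96 [0.5445 0.1769 0.2415]
31.2 [ 0.22049335  0.42517601 -5.72219174] 0.011768304523776998 [ 2.56663261e-01  3.27814775e-01  1.42025714e+00 -1.45610295e-05
  1.39342549e+00 -1.14711677e+00]
157 [197.4 138.9] [163 130  58  44] [0.666  0.1115]
47 [203.  179.4] [198 174   9  11] [0.5732 0.0959]
29 [125.8 203.6] [122 202  10   5] [0.5167 0.263 ]
123 [191.  222.3] [185 214  14  18] [0.4776 0.1189]
tcp [0.5419 0.1801 0.233 ] rpy [3.142 0.    2.975] shift mm [ 4.6 24.5 -2. ]
turn [ 0.  0. -0.]
```

View pics/h.png

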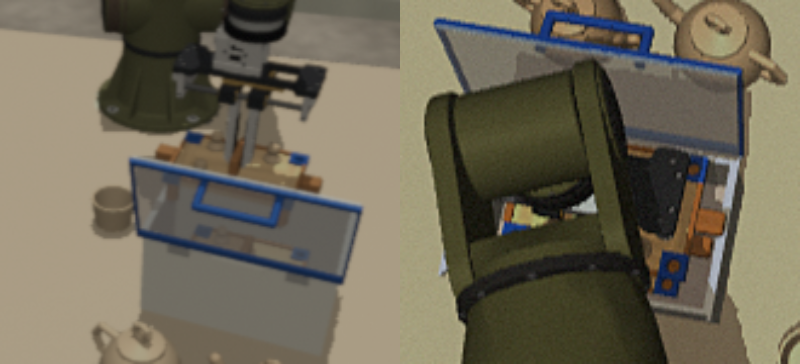

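Run:
```python
from h import *
s=ctrl.camera("scene"); im=s["img"]
def proj(p): return cv2.projectPoints(np.array([p],float),s["rvec"],s["tvec"],s["camera_matrix"],None)[0].ravel()
u=np.array([.166,.986]);v=np.array([.986,-.166])
c=np.array([.542,.2055])
o=ctrl.get_obs()["ee_pos"]
for a in(-73,73):
    for b in(-45.5,45.5):
        q=c+(a*u+b*v)/1000; w=o[:2]+(a*u+b*v)/1000
        print("low",a,b,np.round(proj([*q,.068]),1),"up",np.round(proj([*w,o[2]-.0018]),1))
h=cv2.cvtColor(im,cv2.COLOR_BGR2HSV).astype(int)
m=((h[...,0]>98)&(h[...,0]<130)&(h[...,1]>45)).astype(np.uint8); k=np.zeros_like(m);k[130:240,255:390]=1
n,l,st_,ce=cv2.connectedComponentsWithStats(m*k,connectivity=4)
for i in range(1,n):
    if st_[i,4]>12: print(st_[i],np.round(ce[i],1),np.round(unproj(s,ce[i],.068),4),np.round(unproj(s,ce[i],o[2]-.0018),4))
cv2.imwrite("pics/i.png",cv2.resize(im[130:230,255:385],(780,600),interpolation=cv2.INTER_NEAREST))
```

```text
low -73 -45.5 [300.  193.2] up [295.5 146.3]
low -73 45.5 [291.2 211.6] up [285.7 163.5]
low 73 -45.5 [347.9 204.7] up [347.6 157.1]
low 73 45.5 [341.6 224.4] up [340.7 175.7]
[292 145   9   6  36] [295.5 147.7] [0.2328 0.0966] [0.492  0.1165]
[343 156  10   6  43] [347.5 158.2] [0.2615 0.2774] [0.5146 0.2593]
[264 158 115  35 783] [318.7 176. ] [0.3844 0.1898] [0.6117 0.1901]
[266 168   2  19  24] [266.3 177.8] [0.4298 0.0276] [0.6475 0.062 ]
[267 189 103  31 431] [318.3 206.2] [0.5346 0.2004] [0.7303 0.1984]
[297 192   7   5  22] [300.1 193.9] [0.4885 0.1418] [0.6939 0.1522]
[345 203   8   5  34] [348.2 205.1] [0.5113 0.2857] [0.7119 0.2658]
```

View pics/i.png

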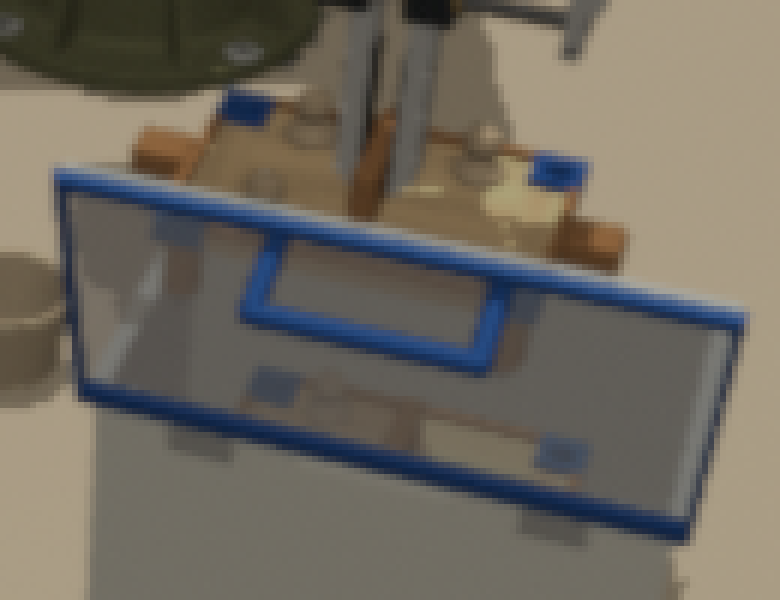

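Through the lid, the low sockets show at crop (275,385) and (562,455) and the upper ones at (245,107) and (560,172). Working from those offsets, I'll shift by (5, 25.5) mm and lower part way.

>>> carry_out([
  [1, [1, 4, 0], [0, 0, 0]],
  [1, [2, 9, 0], [0, 0, 0]],
  [1, [1, 8.5, 0], [0, 0, 0]],
  [1, [1, 4, 0], [0, 0, 0]],
  [1, [0, 0, 5], [0, 0, 0]],
  [1, [0, 0, 9], [0, 0, 0]],
  [1, [0, 0, 12], [0, 0, 0]],
  [1, [0, 0, 12], [0, 0, 0]],
  [1, [0, 0, 12], [0, 0, 0]],
  [1, [0, 0, 12], [0, 0, 0]],
])

```text
time_s: 32.5
ee_pos: [0.5412, 0.2062, 0.17]
eef_rot: [-3.141, -0.0, 2.975]
force: [0.1, 0.4, -6.2]
grip_width: 0.0113
grip_force: 40.0
```

>>> carry_out([
  [1, [0, 0, 12], [0, 0, 0]],
  [1, [0, 0, 10], [0, 0, 0]],
  [1, [0, 0, 7], [0, 0, 0]],
  [1, [0, 0, 4], [0, 0, 0]],
  [1, [0, 0, 0], [0, 0, 0]],
])

```text
time_s: 33.12
ee_pos: [0.5412, 0.2062, 0.1379]
eef_rot: [-3.142, -0.0, 2.975]
force: [0.1, 0.8, -6.9]
grip_width: 0.0116
grip_force: 40.0
```

Run:
```python
from h import *
s=ctrl.camera("scene"); im=s["img"]; t=ctrl.camera("top")
o=ctrl.get_obs(); print(o["time_s"],o["ee_pos"],o["force"],o["moment"])
h=cv2.cvtColor(im,cv2.COLOR_BGR2HSV).astype(int)
m=((h[...,0]>98)&(h[...,0]<130)&(h[...,1]>45)).astype(np.uint8); k=np.zeros_like(m);k[130:240,255:390]=1
n,l,st_,ce=cv2.connectedComponentsWithStats(m*k,connectivity=4)
for i in range(1,n):
    if st_[i,4]>12: print(st_[i],np.round(ce[i],1),np.round(unproj(s,ce[i],.068),4),np.round(unproj(s,ce[i],o["ee_pos"][2]-.0018),4))
print("top"); blobs(t,(80,130,240,270),o["ee_pos"][2]-.0018)
cv2.imwrite("pics/j.png",np.hstack([cv2.resize(im[140:230,255:385],(400,277),interpolation=cv2.INTER_NEAREST),cv2.resize(t["img"][150:254,80:230],(400,277))]))
```

```text
33.225 [0.54136449 0.20626904 0.13829511] [-0.43724959  0.44257959 -6.99869385] [-0.0541198   0.05070876 -0.01793056]
[264 158 115  35 753] [319.1 176.1] [0.3848 0.1909] [0.4802 0.1909]
[266 169   2  17  22] [266.3 177.9] [0.4302 0.0276] [0.5216 0.042 ]
[348 185   9   5  36] [352.  187.1] [0.4212 0.2952] [0.5133 0.286 ]
[267 189 103  31 515] [318.5 205.5] [0.531  0.2007] [0.6135 0.1999]
top
126 [191.5 134.1] [163 130  58  12] [0.7059 0.1379]
29 [220. 159.] [220 145   1  29] [0.6438 0.066 ]
48 [195.2 186.6] [191 182   9  10] [0.5742 0.1241]
21 [200.1 192.5] [198 188   5   9] [0.56   0.1118]
100 [187.6 225.3] [181 219  14  13] [0.4802 0.1389]
```

View pics/j.png

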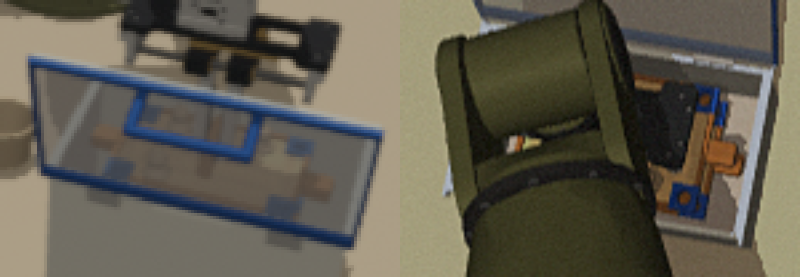

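>>> carry_out([
  [1, [0.5, 0, 4], [0, 0, 0]],
  [1, [0, 0, 4], [0, 0, 0]],
  [1, [0, 0, 4], [0, 0, 0]],
  [1, [0, 0, 3], [0, 0, 0]],
  [1, [0, 0, 2], [0, 0, 0]],
  [1, [0, 0, 1], [0, 0, 0]],
  [1, [0, 0, 0], [0, 0, 0]],
])

```text
time_s: 34.1
ee_pos: [0.5407, 0.2063, 0.12]
eef_rot: [3.142, 0.0, 2.975]
force: [0.3, 0.4, -7.2]
grip_width: 0.0115
grip_force: 40.0
```

>>> carry_out([
  [1, [0, 0, 1.5], [0, 0, 0]],
  [1, [0, 0, 1.5], [0, 0, 0]],
  [1, [0, 0, 1], [0, 0, 0]],
  [1, [0, 0, 0], [0, 0, 0]],
])

```text
time_s: 34.6
ee_pos: [0.5406, 0.2063, 0.1158]
eef_rot: [-3.142, -0.0, 2.975]
force: [0.6, 0.6, -6.3]
grip_width: 0.0114
grip_force: 40.0
```

>>> carry_out([
  [1, [0, 0, 1], [0, 0, 0]],
  [1, [0, 0, 1], [0, 0, 0]],
  [1, [0, 0, 1], [0, 0, 0]],
  [1, [0, 0, 0.5], [0, 0, 0]],
  [1, [0, 0, 0], [0, 0, 0]],
])

```text
time_s: 35.22
ee_pos: [0.5407, 0.2063, 0.1124]
eef_rot: [-3.142, 0.0, 2.975]
force: [0.3, 0.1, -7.2]
grip_width: 0.0116
grip_force: 40.0
```

>>> carry_out([
  [1, [0, 0, 0.5], [0, 0, 0]],
  [1, [0, 0, 0.5], [0, 0, 0]],
  [1, [0, 0, 0], [0, 0, 0]],
])

```text
time_s: 35.6
ee_pos: [0.5409, 0.2063, 0.1122]
eef_rot: [3.141, 0.001, 2.975]
force: [-3.0, -1.8, 5.4]
grip_width: 0.012
grip_force: 40.0
```

>>> carry_out([
  [0.8, [0, 0, 0], [0, 0, 0]],
  [0.7, [0, 0, 0], [0, 0, 0]],
  [0.7, [0, 0, 0], [0, 0, 0]],
  [0.7, [0, 0, 0], [0, 0, 0]],
], squeeze=10)

```text
time_s: 36.1
ee_pos: [0.5407, 0.2063, 0.1113]
eef_rot: [-3.142, -0.0, 2.975]
force: [0.4, -0.1, -2.8]
grip_width: 0.0281
grip_force: 0.0
```

>>> carry_out([
  [0.7, [0, 0, -4], [0, 0, 0]],
  [0.7, [0, 0, -8], [0, 0, 0]],
  [0.7, [0, 0, -15], [0, 0, 0]],
  [0.7, [0, 0, -25], [0, 0, 0]],
  [0.7, [0, 0, -35], [0, 0, 0]],
  [0.7, [0, 0, -40], [0, 0, 0]],
  [0.7, [20, -45, -10], [0, 0, 0]],
  [0.7, [30, -45, 0], [0, 0, 0]],
  [0.7, [30, -45, 0], [0, 0, 0]],
  [0.7, [30, -45, 0], [0, 0, 0]],
])

```text
time_s: 37.35
ee_pos: [0.401, 0.0461, 0.2494]
eef_rot: [3.141, 0.002, 2.975]
force: [0.4, -0.7, -2.7]
grip_width: 0.0283
grip_force: 0.0
```

>>> carry_out([
  [0.7, [20, -45, 0], [0, 0, 0]],
  [0.7, [0, -45, 0], [0, 0, 0]],
  [0.7, [0, 0, 0], [0, 0, 0]],
  [0.7, [0, 0, 0], [0, 0, 0]],
])

```text
time_s: 37.85
ee_pos: [0.3678, -0.0381, 0.2491]
eef_rot: [3.141, 0.001, 2.974]
force: [0.1, -0.1, -3.6]
grip_width: 0.028
grip_force: 0.0
```

Run:
```python
from h import *
s=ctrl.camera("scene"); t=ctrl.camera("top")
places(["tray_mid","tray_rib","tray_grip","tray_pin","low_mid","lid_bar"])
blobs(t,(90,140,225,250),0.110)
o=ctrl.get_obs(); print(o["time_s"],o["ee_pos"],o["force"])
cv2.imwrite("pics/k.png",np.hstack([cv2.resize(s["img"][130:240,250:390],(400,314)),cv2.resize(t["img"][140:250,85:225],(400,314))]))
```

```text
tray_mid top 0.91 [0.5415 0.2067 0.0957]
tray_rib top 0.68 [0.5371 0.2086 0.1212]
tray_grip top 0.69 [0.5268 0.1117 0.1073]
tray_pin top 0.21 [0.4993 0.1755 0.1251]
lid_bar scene 0.7 [0.7035 0.1858 0.266 ]
lid_bar top 0.66 [0.6977 0.1868 0.2618]
10 [220.  149.5] [220 145   1  10] [0.6749 0.0684]
16 [220.  165.5] [220 158   1  16] [0.6336 0.0673]
69 [137.2 178.4] [132 174  11  10] [0.5975 0.272 ]
78 [195.6 189.1] [190 184  13  13] [0.5729 0.126 ]
73 [128.8 214.8] [124 210  11  11] [0.5063 0.2871]
87 [188.1 225.9] [182 220  13  12] [0.4812 0.1411]
38.55 [ 0.36769826 -0.03837582  0.24847   ] [ 0.97366922  1.12549136 -2.49565673]
```

View pics/k.png

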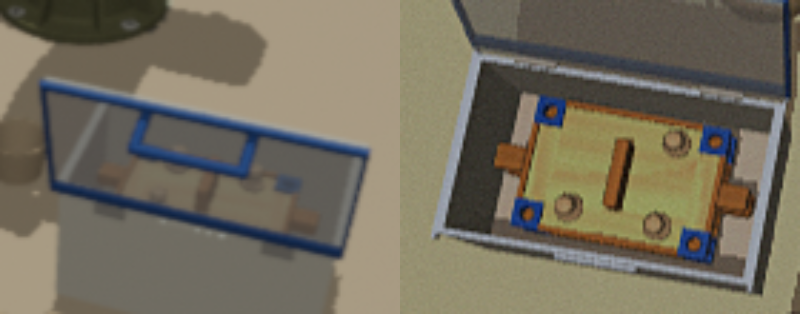

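The tray is level on the sockets with all three knobs standing and the lid open. Contact came at the expected seated height, so I'm handing in.

```bash
python3 -c "
from station import ctrl
print(ctrl.hand_in())"
```

```text
the job is handed in; nothing more can be done
None
```

The job is handed in at about 39 s on the clock: the lid leans open on its stop, and the tray sits on the tray in the box at the height expected for fully home pins, with all three of its knobs standing. I did not see the judge's verdict, and the lower tray's two knobs were hidden in the last picture.

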